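Put the acrylic template back on its stand

TASK

The thin drawing template lies flat on the carving stump. Press on it lightly and slide it over the top until one short end sticks out past the rim, take it by the two long sides of that overhanging end, and put it back on the template stand: both holes over the two pegs, lying flat and right down on the short template that is already there. The acrylic is brittle, so never press hard on it, neither on the stump nor on the stand, do not drop it on the bench, and leave the mallet and the chisel where they are.

Things in the scene. Friction and masses are not known exactly. Their poses are not given: they have to be found in the camera images.
- template: Orange acrylic template, flat, 180 mm long (x), 60 wide (y), 3 thick (z up), 40 g. Origin: centre of underside. Round 13 mm peg holes at x = +36 and -36 mm, y = 0; other circles are for drawing only. Solid within 20 mm of the origin. Fits the stand either way round. Slides on the wood with friction about 0.3, finger tips grip it better. Bears 20 N of pressing, over 25 N cracks it.
- template_end_a (a point): Middle of the template's short end at its +x, on the underside (90 mm from the origin).
- template_end_b (a point): Middle of the template's short end at its -x, on the underside (90 mm from the origin).
- stump: Fixed round of tree trunk, 300 mm across at the top, bark bulging 8 mm more lower down, top face 70 mm above its origin (centre of underside). It stands left or right of the robot's centre line, the stand on the other side. The hand-sawn top is not quite level: it rises about 2 mm in 100 mm towards its own +y.
- stand: Fixed wooden block 92 mm long (x), 60 wide, 36 high, on a foot 86 x 110 x 12 mm. On it a shorter grey template 90 x 60 x 3 mm; its top, where the orange one must lie, is 39 mm above the origin (centre of underside). Two upright 8 mm pegs at x = +36 and -36 mm, y = 0, reach 63 mm above the origin, the last 6 mm tapered. The orange one ends up overhanging each end by 44 mm.
- mallet: Bystander, loose: wooden mallet lying beyond the stand, head 60 x 100 x 56 mm at its +x, handle along its x, 230 mm long in all. Origin on the underside.
- chisel: Bystander, loose: small chisel lying on the far part of the stump, 155 mm long along its x, 20 mm wide, 16 mm high. Origin on the underside.
There are look-alikes about, which are no part of the job. Several things have the shape of the template; the one meant has the colours described above.

How it is judged:
On the way, in this order (a step that is already met when the one before it is completed fails the run):
1. one short end of the template sticks out at least 20 mm past the stump's rim while the template still lies flat on the stump (horizontal distance between any of template_end_a, template_end_b and stump above 0.17 m and z of template in the frame of stump between 0.066 and 0.074 m and angle between the z axis of template and the z axis of stump, either way round below 0.05 rad), for 0.2 s.
2. the template is lifted clear of the stump (z of template in the frame of stump above 0.09 m and contact force between template and stump below 0.05 N), for 0.1 s.
At the end, for the whole second after the job is handed in: The template lies at rest on the stand with both holes over the pegs: centred within 5 mm, in line within 0.1 rad, level within 0.04 rad, its underside within 2.5 mm of the short template's top; released (horizontal distance between template and stand below 0.005 m and angle between the x axis of template and the x axis of stand, either way round below 0.1 rad and angle between template's own z axis and vertical below 0.04 rad and z of template in the frame of stand between 0.036 and 0.0415 m and linear speed of template below 0.02 m/s); the robot touches nothing.
It fails at once if the template is pressed on the stump with more than 25 N (contact force between template and stump above 25 N).
It fails at once if the template is pressed on the stand with more than 25 N (contact force between template and stand above 25 N).
It fails at once if the template falls on the bench (height (world z) of template below 0.02 m).
It fails at once if the mallet or the chisel is moved by more than 25 mm (distance of any of mallet, chisel from where it was at the start of the episode above 0.025 m).
It also fails if it takes over 72 s, if anything falls off the work surface, if the arm or the gripper's body presses on something with over 40 N, if the wrist force passes 120 N, or if a joint passes its speed limit or range.

ROBOT

A 6-joint arm with a two-finger parallel gripper is mounted at the origin on the work surface. World frame = base frame: x ahead of the robot, y to its left, z up, the work surface at z = 0. Lengths are in m, angles in rad, forces in N, time in s.
With the tool pointing down it reaches from about 0.275 to 0.975 m from the base axis. Payload 8.4 kg.
Tool frame: the origin (TCP) lies midway between the tips of the shut fingers; the grasp point (between the pads) lies 19 mm behind it; z points along the fingers, y is the line along which they close (so a half turn about z gives the same grasp; the last joint's range is limited). The gripper opens to 92 mm and grips with 3 to 60 N. Pads are 20 mm wide; open, the fingers measure 128 mm over their backs; the gripper's body (75 mm by 189 mm) begins 69 mm behind the grasp point.
Start: joints at [1.231, 0.353, 1.633, -0, 1.155, -0.002], TCP at [0.207, 0.59, 0.215] pointing down, gripper open.
Joint ranges: [-2.63, 2.63], [-0.92, 2.1], [0.06, 2.66], [-1.3, 4.44], [0, 2.69], [-3.02, 3.02]. Speed limits (rad/s): [2.22, 2.22, 2.79, 3.14, 3.14, 3.14].

INTERFACE

Orientations are given as a rotation vector (axis times angle).
In Python, from plant import robot gives the robot as it stands.
- The arm moves only by the tool step_arm, never from a script. Its argument "moves" is a list of rows, each an object with "offset": the shift along the tool's x, y, z each as a share of 100 mm, from -1 to 1, a list of three; "rot": the turn, a rotation vector about the tool's x, y, z each as a share of 0.5 rad, from -1 to 1, a list of three. A call has 1 to 20 rows; each row is the pose to reach, as a shift and turn from the pose commanded when the call began, along the tool's axes at that moment; what a row does not reach only later rows make up. A row lasts 1/8 s, in which the tool goes at most 62.5 mm and 10.7 degrees, less where a joint would pass 70% of its speed; a pose out of reach is approached as far as the arm can. A call with a number of a shift or a turn outside -1 to 1 is refused whole. A call with a gripper value outside its range is refused whole. "hand" is the gripper's target within -1 to 1 (shut at 1, half-way at 0, fully open at -1), set as the call begins (left out, the last holds). The fingers move at their own pace and stop on an object; "squeeze" is the grip in N (left out, the last holds). Time passes only in rows, so rows that repeat a pose let the fingers close. It gives the time, the measured TCP pose, the force, the opening and the grip force at its end, in the units of the state.
- robot.sense(): the state, without advancing time (a new reading comes with each control period).
- robot.camera(name): name is "scene" or "top"; returns the picture (384x512x3 uint8, red, green, blue); there is no depth.
- robot.camera_params(name): a dict with "camera_matrix" (3x3 intrinsics, pixels), "position" and "orientation" of the camera in the world. Camera axes: x right, y up, looking along -z (the intrinsics and any distortion apply to the point x, -y, -z); pixel columns grow to the right and rows downward; lengths in m; the calibration is good to about 2 mm. A picture is of the moment at which its call begins. camera_params takes no time and is no camera call.
- robot.hand_in(): hands the job in; it is judged then, once.
The state is a dict: "time": time; "qpos": joint angles; "qvel": joint speeds; "tau": joint torques, N m; "tool_pos": TCP position; "eef_rot": TCP orientation; "force": force on the tool from outside, world axes, zero at the start; "moment": the same for the moment, N m; "grip_width": opening from 0.0 (shut) to 1.0 (fully open); "gripper_force": force on a finger pad.
Only numpy, scipy, OpenCV 4.12 (cv2) and the standard library are available. Lean on these libraries where they do the work, as an engineer would, in place of code of your own. Each camera call takes 0.05 s, during which the arm holds its last target. There are 200 camera calls.

## Working session

There is one attempt and no reset: what is moved stays moved. The work goes in short steps, Python scripts to look and compute and a tool call to move; the robot and the scene stay as the last step left them, time stands still between calls to the robot, and variables do not carry over. Pictures are saved under pics/ and viewed, at most 10 in all, crops included, and the job is handed in when it is done.

Besides the shell and the picture viewer there is one more tool, called as name(argument=value, ...), one argument or row to a line, values as JSON. step_arm: Moves the arm, as the interface text tells. Its arguments: {"type":"object","properties":{"moves":{"type":"array","items":{"type":"object","properties":{"offset":{"type":"array","items":{"type":"number"}},"rot":{"type":"array","items":{"type":"number"}}}}},"hand":{"type":"number"},"squeeze":{"type":"number"}},"required":["moves"]}

```bash
mkdir -p pics; ls; python3 - <<'E'
from plant import robot
import cv2,numpy as np
ims=[]
for n in("scene","top"):
    im=robot.camera(n); cv2.imwrite(f"pics/{n}0.png",im[:,:,::-1]); 
    p=robot.camera_params(n); print(n,{k:np.round(v,4).tolist() if not isinstance(v,str) else v for k,v in p.items()})
s=robot.sense(); print({k:np.round(v,3).tolist() for k,v in s.items()})
E
```

```text
pics
scene {'camera_matrix': [[378.4759, 0.0, 256.8221], [0.0, 378.4759, 191.8164], [0.0, 0.0, 1.0]], 'position': [0.9596, 0.1989, 0.9343], 'orientation': [0.351, 0.5512, 1.8892]}
top {'camera_matrix': [[406.1436, 0.0, 261.6357], [0.0, 406.1436, 188.7822], [0.0, 0.0, 1.0]], 'position': [0.3628, -0.008, 0.9724], 'orientation': [0.105, -0.136, -1.5573]}
{'time': 0.1, 'qpos': [1.231, 0.354, 1.634, 0.0, 1.155, -0.002], 'qvel': [0.003, -0.001, -0.003, 0.0, -0.0, 0.001], 'tau': [0.0, -59.49, -33.493, 0.07, 0.018, -0.0], 'tool_pos': [0.207, 0.589, 0.214], 'eef_rot': [-0.528, -3.097, 0.002], 'force': [-0.193, 1.244, -0.24], 'moment': [-0.043, -0.026, 0.023], 'gripper_force': 0.0, 'grip_width': 1.0}
```

View pics/scene0.png

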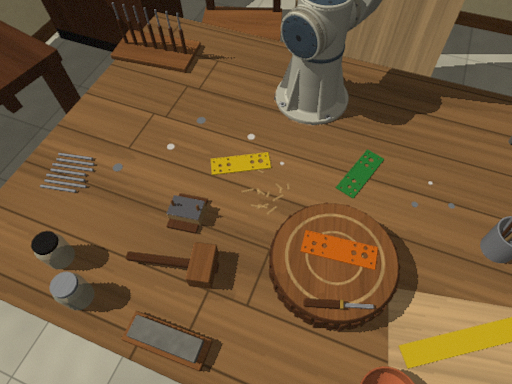

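View pics/top0.png

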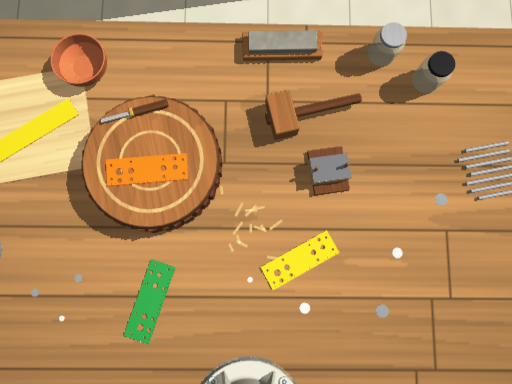

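Candidates: orange board on the stump (scene 340,250; top 147,169); green board (scene 360,174; top 149,301); yellow board (scene 240,163; top 300,260); yellow strip (scene 460,343; top 35,130). The description says orange, on the stump. The stand with the grey template is at scene (187,211), top (329,169); the mallet is beyond it, and the chisel is on the far part of the stump at top (135,110).

```bash
cat > h.py <<'E'
import cv2,numpy as np
from scipy.spatial.transform import Rotation as R
from plant import robot
def cam(n):
    p=robot.camera_params(n); return np.array(p["camera_matrix"]),np.array(p["position"]),R.from_rotvec(p["orientation"]).as_matrix()
def rays(n,uv):
    K,c,M=cam(n); uv=np.atleast_2d(uv).astype(float)
    d=np.c_[(uv[:,0]-K[0,2])/K[0,0],-(uv[:,1]-K[1,2])/K[1,1],-np.ones(len(uv))]
    return c,d@M.T
def plane(n,uv,z):
    c,d=rays(n,uv); return c+d*((z-c[2])/d[:,2])[:,None]
def proj(n,P):
    K,c,M=cam(n); q=(np.atleast_2d(P)-c)@M
    return np.c_[K[0,2]+K[0,0]*q[:,0]/-q[:,2],K[1,2]-K[1,1]*q[:,1]/-q[:,2]]
def tri(a,b):
    (c1,d1),(c2,d2)=rays("scene",a),rays("top",b); out=[]
    for u,v in zip(d1,d2):
        s=np.linalg.lstsq(np.c_[u,-v],c2-c1,rcond=None)[0]
        p,q=c1+u*s[0],c2+v*s[1]; out.append(np.r_[(p+q)/2,np.linalg.norm(p-q)])
    return np.array(out)
def blob(im,lo,hi,box=None):
    h=cv2.cvtColor(im,cv2.COLOR_RGB2HSV); m=cv2.inRange(h,np.array(lo),np.array(hi))
    if box: k=np.zeros_like(m); x0,y0,x1,y1=box; k[y0:y1,x0:x1]=255; m&=k
    c,_=cv2.findContours(m,cv2.RETR_EXTERNAL,cv2.CHAIN_APPROX_NONE)
    return max(c,key=cv2.contourArea)[:,0,:], m
ORANGE=((5,215,190),(16,255,255))
def rect(n,c,z):
    P=plane(n,c,z)[:,:2]; (ctr,sz,a)=cv2.minAreaRect((P*1000).astype(np.float32))
    if sz[0]<sz[1]: sz=sz[::-1]; a+=90
    a=(a+90)%180-90
    return np.r_[ctr,sz,a]
E
python3 - <<'E'
from h import *
np.set_printoptions(precision=4,suppress=True)
ims={n:cv2.imread(f"pics/{n}0.png")[:,:,::-1].copy() for n in("scene","top")}
for n in ims:
    c,m=blob(ims[n],*ORANGE); print(n,cv2.boundingRect(c),len(c))
    for z in(.070,.073): print(z,rect(n,c,z))
crops=[]
for n,b in(("scene",(255,195,410,335)),("top",(70,85,230,245)),("scene",(155,185,219,239)),("top",(300,140,360,200))):
    x0,y0,x1,y1=b; crops.append(cv2.resize(ims[n][y0:y1,x0:x1],(400,300),interpolation=cv2.INTER_NEAREST))
out=np.vstack([np.hstack(crops[:2]),np.hstack(crops[2:])]); cv2.imwrite("pics/crop1.png",out[:,:,::-1])
for n,b in(("scene",(155,185,219,239)),("top",(300,140,360,200))):
    h=cv2.cvtColor(ims[n],cv2.COLOR_RGB2HSV)
    c,m=blob(ims[n],(90,0,60),(150,110,200),b); print(n,"grey",cv2.boundingRect(c))
    print(rect(n,c,.039))
E
```

```text
scene (301, 231, 76, 38) 246
0.07 [544.8667 234.5271 177.2271  56.4288 -83.8521]
0.073 [546.3065 234.4034 176.6119  56.2328 -83.8521]
top (106, 154, 82, 32) 207
0.07 [543.8413 234.4456 180.5095  59.0549 -84.6898]
0.073 [543.2394 233.6396 179.9094  58.8586 -84.6898]
scene grey (197, 218, 1, 1)
[ 582.1742 -140.3014    0.        0.        0.    ]
top grey (311, 154, 40, 28)
[ 559.6312 -186.7141   87.4167   56.0151  -81.1147]
```

View pics/crop1.png

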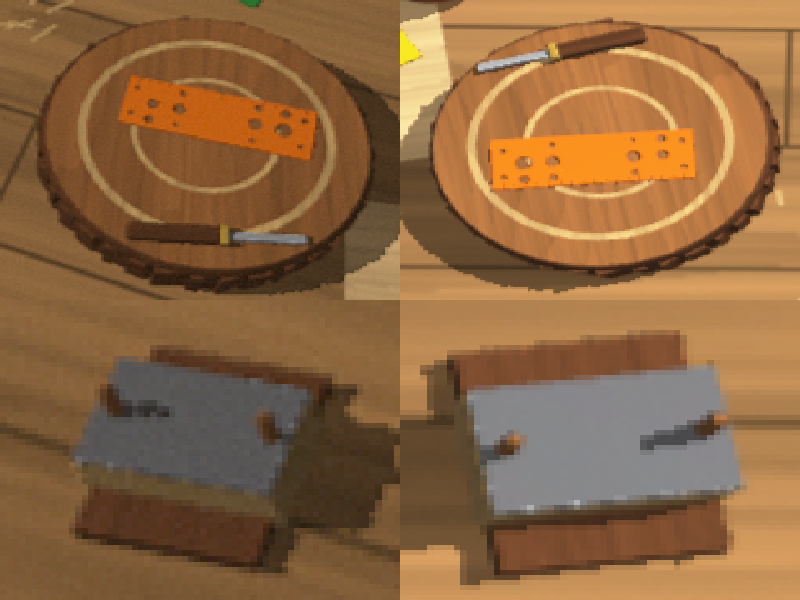

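The crop confirms the orange template on the stump and the grey short template with two brown pegs on the stand. In the top view the peg tops are near (317,168) and (347,164); in the scene view near (172,202) and (197,206). Next I measure the stump centre and the pegs.

```bash
python3 - <<'E'
from h import *
np.set_printoptions(precision=4,suppress=True)
ims={n:cv2.imread(f"pics/{n}0.png")[:,:,::-1].copy() for n in("scene","top")}
# template corners two views
cor={}
for n in ims:
    c,_=blob(ims[n],*ORANGE); P=plane(n,c,.072)[:,:2]
    b=cv2.boxPoints(cv2.minAreaRect((P*1000).astype(np.float32)))/1000
    b=b[np.lexsort((b[:,0],np.round(b[:,1]-.234)>0))] if 0 else np.array(sorted(b.tolist(),key=lambda p:((p[1]>.234),p[0])))
    cor[n]=proj(n,np.c_[b,np.full(4,.072)])
print("tmpl corners xyz,gap",tri(cor["scene"],cor["top"]))
# rings
RB={"scene":(262,200,405,325),"top":(78,90,222,232)}
for n in ims:
    h=cv2.cvtColor(ims[n],cv2.COLOR_RGB2HSV).astype(int); x0,y0,x1,y1=RB[n]
    sub=h[y0:y1,x0:x1]; v=sub[...,2]; s=sub[...,1]
    m=np.zeros(h.shape[:2],np.uint8); m[y0:y1,x0:x1]=((v>(120 if n=="scene" else 190))&(s<140)&(sub[...,0]>8)&(sub[...,0]<30)).astype(np.uint8)*255
    uv=np.argwhere(m)[:,::-1]; P=plane(n,uv,.071)[:,:2]
    ctr=np.array([.56,.24])
    from scipy.optimize import least_squares
    for it in range(3):
        r=np.hypot(*(P-ctr).T); k=(r>.095)&(r<.135)
        f=least_squares(lambda p:np.hypot(*(P[k]-p[:2]).T)-p[2],np.r_[ctr,.11],loss="soft_l1",f_scale=.002); ctr=f.x[:2]
    print(n,"ring",len(uv),k.sum(),f.x)
# grey + pegs
for n,b in(("scene",(160,188,215,235)),("top",(303,145,357,195))):
    h=cv2.cvtColor(ims[n],cv2.COLOR_RGB2HSV)
    c,m=blob(ims[n],(0,0,40),(179,75,255),b); print(n,"grey",cv2.boundingRect(c),rect(n,c,.036),rect(n,c,.039))
    hull=np.zeros_like(m); cv2.fillConvexPoly(hull,cv2.convexHull(c),255)
    pm=((h[...,1]>110)&(hull>0)).astype(np.uint8)
    k,l,st,ce=cv2.connectedComponentsWithStats(pm)
    for i in range(1,k):
        if st[i,4]>3: print(n,"peg",st[i],ce[i])
s=robot.sense(); print(R.from_rotvec(s["eef_rot"]).as_matrix())
E
```

```text
tmpl corners xyz,gap [[0.5237 0.1429 0.0647 0.0003]
 [0.5818 0.1485 0.068  0.0018]
 [0.5065 0.3207 0.0693 0.0022]
 [0.5644 0.3257 0.0725 0.0008]]
scene ring 1334 768 [0.5691 0.2291 0.1157]
top ring 1972 1028 [0.566  0.228  0.1156]
scene grey (166, 195, 39, 25) [ 562.144  -187.1292   91.7232   61.9243  -81.2416] [ 563.4716 -185.84     91.4168   61.7175  -81.2415]
scene peg [170 200   4   6  14] [171.8571 202.2857]
scene peg [196 205   4   6  13] [197.2308 207.3846]
top grey (310, 153, 41, 30) [ 560.3566 -187.5456   90.6981   61.5046  -81.3343] [ 559.7238 -186.9704   90.4075   61.3076  -81.3343]
top peg [345 162   5   5  13] [347.0769 164.1538]
top peg [315 167   3   4   9] [316.1111 168.5556]
[[-0.9435  0.3314 -0.0004]
 [ 0.3314  0.9435 -0.0012]
 [ 0.     -0.0012 -1.    ]]
```

step_arm(
  moves=[
    {"offset":[-0.4,-0.2,0],"rot":[0,0,0]},
    {"offset":[-0.8,-0.4,0],"rot":[0,0,0]},
    {"offset":[-1,-0.5,0],"rot":[0,0,0]},
  ],
  hand=1,
  squeeze=20,
)

```text
time: 0.48
tool_pos: [0.2859, 0.5078, 0.2143]
eef_rot: [-0.53, -3.096, 0.001]
force: [0.9, 0.2, 0.6]
grip_width: 0.699
gripper_force: 0.0
```

step_arm(
  moves=[
    {"offset":[-0.4,-0.2,0],"rot":[0,0,0]},
    {"offset":[-0.8,-0.4,0],"rot":[0,0,0]},
    {"offset":[-1,-0.5,0],"rot":[0,0,0]},
  ],
)

```text
time: 0.85
tool_pos: [0.3638, 0.4278, 0.2145]
eef_rot: [-0.53, -3.096, 0.0]
force: [0.6, -0.6, -0.8]
grip_width: 0.368
gripper_force: 0.0
```

step_arm(
  moves=[
    {"offset":[-0.4,-0.2,0],"rot":[0,0,0]},
    {"offset":[-0.8,-0.4,0],"rot":[0,0,0]},
    {"offset":[-1,-0.5,0],"rot":[0,0,0]},
  ],
)

```text
time: 1.23
tool_pos: [0.4417, 0.3475, 0.2145]
eef_rot: [-0.53, -3.097, 0.0]
force: [-0.0, 0.7, 0.3]
grip_width: 0.04
gripper_force: 0.0
```

step_arm(
  moves=[
    {"offset":[-0.4,-0.2,0],"rot":[0,0,0.3]},
    {"offset":[-0.8,-0.4,0],"rot":[0,0,0.6]},
    {"offset":[-1,-0.5,0],"rot":[0,0,1]},
    {"offset":[-1,-0.5,0],"rot":[0,0,1]},
  ],
)

```text
time: 1.72
tool_pos: [0.519, 0.2677, 0.2143]
eef_rot: [-1.281, -2.868, 0.0]
force: [0.2, 0.1, 0.5]
grip_width: 0.006
gripper_force: 0.0
```

step_arm(
  moves=[
    {"offset":[0,0,0],"rot":[0,0,0.3]},
    {"offset":[0,0,0],"rot":[0,0,0.7]},
    {"offset":[0,0,0],"rot":[0,0,1]},
    {"offset":[0,0,0],"rot":[0,0,1]},
  ],
)

```text
time: 2.22
tool_pos: [0.5175, 0.2693, 0.2145]
eef_rot: [-1.942, -2.469, 0.0]
force: [-0.4, -0.3, 0.5]
grip_width: 0.005
gripper_force: 0.0
```

step_arm(
  moves=[
    {"offset":[0,0,0],"rot":[0,0,0.26]},
    {"offset":[0,0,0],"rot":[0,0,0.26]},
  ],
)

```text
time: 2.48
tool_pos: [0.5178, 0.2689, 0.2145]
eef_rot: [-2.097, -2.339, 0.0]
force: [-0.6, -0.1, -1.5]
grip_width: 0.004
gripper_force: 0.0
```

```bash
cat >> h.py <<'E'
def go(target,yaw=None,s=None):
    """offset/rot (raw units of the moves) to a TCP target; yaw: world angle of tool y, deg"""
    s=s or robot.sense(); M=R.from_rotvec(s["eef_rot"]).as_matrix()
    off=(np.array(target)-s["tool_pos"])@M/.1
    a=np.degrees(np.arctan2(M[1,1],M[0,1]))
    print("t",round(s["time"],2),"tcp",np.round(s["tool_pos"],4),"yaw",round(a,2),"z",np.round(M[:,2],4),"F",np.round(s["force"],2),"w",s["grip_width"],s["gripper_force"])
    print("offset",np.round(off,3),"rotz",None if yaw is None else round(-np.radians((yaw-a+90)%180-90)/.5,3))
E
python3 -c "
from h import *
go((.544,.234,.09),5.7)"
```

```text
t 2.48 tcp [0.5178 0.2689 0.2145] yaw 6.24 z [-3.e-04  1.e-04 -1.e+00] F [-0.59 -0.08 -1.49] w 0.004386880394168297 0.0
offset [-0.376  0.223  1.245] rotz 0.019
```

step_arm(
  moves=[
    {"offset":[-0.2,0.1,0.4],"rot":[0,0,0.02]},
    {"offset":[-0.37,0.22,0.8],"rot":[0,0,0.02]},
    {"offset":[-0.37,0.22,1],"rot":[0,0,0.02]},
  ],
)

```text
time: 2.85
tool_pos: [0.5435, 0.2328, 0.1125]
eef_rot: [-2.108, -2.328, 0.003]
force: [-0.7, 0.5, 0.4]
grip_width: 0.007
gripper_force: 0.0
```

step_arm(
  moves=[
    {"offset":[0,0,0.15]},
    {"offset":[0,0,0.25]},
    {"offset":[0,0,0.3]},
    {"offset":[0,0,0.32]},
    {"offset":[0,0,0.33]},
  ],
)

```text
invalid input
```

```bash
python3 -c "
from h import *
go((.544,.234,.074),5.7)"
```

```text
t 2.85 tcp [0.5435 0.2328 0.1125] yaw 5.67 z [-0.0021 -0.001  -1.    ] F [-0.67  0.48  0.42] w 0.006713740473440544 0.0
offset [0.011 0.007 0.385] rotz -0.001
```

step_arm(
  moves=[
    {"offset":[0,0,0.15],"rot":[0,0,0]},
    {"offset":[0,0,0.3],"rot":[0,0,0]},
    {"offset":[0,0,0.35],"rot":[0,0,0]},
    {"offset":[0,0,0.36],"rot":[0,0,0]},
    {"offset":[0,0,0.37],"rot":[0,0,0]},
    {"offset":[0,0,0.37],"rot":[0,0,0]},
  ],
)

```text
time: 3.6
tool_pos: [0.5442, 0.234, 0.0781]
eef_rot: [2.115, 2.322, 0.001]
force: [-0.5, -0.2, -0.8]
grip_width: 0.006
gripper_force: 0.0
```

step_arm(
  moves=[
    {"offset":[0,0,0.01],"rot":[0,0,0]},
    {"offset":[0,0,0.02],"rot":[0,0,0]},
    {"offset":[0,0,0.02],"rot":[0,0,0]},
  ],
)

```text
time: 3.98
tool_pos: [0.5439, 0.2338, 0.0755]
eef_rot: [-2.116, -2.322, 0.0]
force: [-0.1, 0.7, -0.0]
grip_width: 0.005
gripper_force: 0.0
```

step_arm(
  moves=[
    {"offset":[0,0,0.01],"rot":[0,0,0]},
    {"offset":[0,0,0.01],"rot":[0,0,0]},
  ],
)

```text
time: 4.22
tool_pos: [0.5439, 0.2338, 0.0745]
eef_rot: [-2.116, -2.322, 0.0]
force: [-0.4, 0.7, 0.5]
grip_width: 0.007
gripper_force: 0.0
```

step_arm(
  moves=[
    {"offset":[0,0,0.01],"rot":[0,0,0]},
    {"offset":[0,0,0.01],"rot":[0,0,0]},
  ],
)

```text
time: 4.47
tool_pos: [0.544, 0.2339, 0.0738]
eef_rot: [2.116, 2.322, 0.0]
force: [-1.5, -1.2, 2.6]
grip_width: 0.008
gripper_force: 1.3
```

step_arm(
  moves=[
    {"offset":[0,0,0.01],"rot":[0,0,0]},
    {"offset":[0,0,0.01],"rot":[0,0,0]},
  ],
)

```text
time: 4.72
tool_pos: [0.544, 0.2339, 0.0736]
eef_rot: [2.116, 2.322, 0.0]
force: [-3.7, -2.1, 11.9]
grip_width: 0.004
gripper_force: 6.3
```

step_arm(
  moves=[
    {"offset":[-0.05,0,0],"rot":[0,0,0]},
    {"offset":[-0.1,0,0],"rot":[0,0,0]},
    {"offset":[-0.15,0,0.001],"rot":[0,0,0]},
    {"offset":[-0.2,0,0.002],"rot":[0,0,0]},
    {"offset":[-0.2,0,0.002],"rot":[0,0,0]},
  ],
)

```text
time: 5.35
tool_pos: [0.5469, 0.2141, 0.0733]
eef_rot: [2.115, 2.321, 0.003]
force: [-0.2, -1.1, 7.3]
grip_width: 0.004
gripper_force: 3.5
```

step_arm(
  moves=[
    {"offset":[-0.05,0,0.001],"rot":[0,0,0]},
    {"offset":[-0.1,0,0.002],"rot":[0,0,0]},
    {"offset":[-0.15,0,0.003],"rot":[0,0,0]},
    {"offset":[-0.2,0,0.004],"rot":[0,0,0]},
    {"offset":[-0.25,0,0.005],"rot":[0,0,0]},
    {"offset":[-0.25,0,0.005],"rot":[0,0,0]},
  ],
)

```text
time: 6.1
tool_pos: [0.5493, 0.1892, 0.0728]
eef_rot: [2.115, 2.321, 0.003]
force: [0.7, -0.3, 6.7]
grip_width: 0.005
gripper_force: 3.6
```

```bash
cat > look.py <<'E'
from h import *
import sys
np.set_printoptions(precision=2,suppress=True)
z=float(sys.argv[1])
for n in("scene","top"):
    im=robot.camera(n); cv2.imwrite(f"pics/{n}{sys.argv[2]}.png",im[:,:,::-1])
    try: c,_=blob(im,*ORANGE); print(n,rect(n,c,z))
    except Exception as e: print(n,e)
go((.5,.2,.07),5.7)
E
python3 look.py .072 1
```

```text
scene [558.41 131.74  59.71  55.84 -83.84]
top [553.84 138.66  78.51  58.92 -83.86]
t 6.2 tcp [0.55 0.19 0.07] yaw 5.32 z [ 0.  0. -1.] F [-0.26 -1.68  7.6 ] w 0.0068674727848053166 3.634996160835726
offset [ 0.15 -0.48  0.03] rotz -0.013
```

step_arm(
  moves=[
    {"offset":[-0.05,0,0.001],"rot":[0,0,0]},
    {"offset":[-0.1,0,0.002],"rot":[0,0,0]},
    {"offset":[-0.15,0,0.003],"rot":[0,0,0]},
    {"offset":[-0.2,0,0.004],"rot":[0,0,0]},
    {"offset":[-0.25,0,0.005],"rot":[0,0,0]},
    {"offset":[-0.3,0,0.006],"rot":[0,0,0]},
    {"offset":[-0.3,0,0.006],"rot":[0,0,0]},
  ],
)

```text
time: 7.08
tool_pos: [0.5521, 0.1593, 0.0722]
eef_rot: [2.115, 2.321, 0.003]
force: [0.9, -0.4, 7.1]
grip_width: 0.005
gripper_force: 3.6
```

step_arm(
  moves=[
    {"offset":[-0.05,0,0.001],"rot":[0,0,0]},
    {"offset":[-0.1,0,0.002],"rot":[0,0,0]},
    {"offset":[-0.15,0,0.003],"rot":[0,0,0]},
    {"offset":[-0.2,0,0.004],"rot":[0,0,0]},
    {"offset":[-0.2,0,0.004],"rot":[0,0,0]},
  ],
)

```text
time: 7.7
tool_pos: [0.5539, 0.1394, 0.0718]
eef_rot: [2.115, 2.321, 0.003]
force: [0.6, 0.3, 6.9]
grip_width: 0.007
gripper_force: 3.7
```

```bash
python3 look.py .072 2
```

```text
scene [563.38  78.7   56.05  53.2    6.15]
top [559.86  76.22  59.81  52.91   8.64]
t 7.8 tcp [0.55 0.14 0.07] yaw 5.32 z [ 0.  0. -1.] F [-0.52 -1.43  7.52] w 0.004218116855857512 3.7214094850060064
offset [ 0.65 -0.48  0.02] rotz -0.013
```

step_arm(
  moves=[
    {"offset":[-0.05,0,0.001],"rot":[0,0,0]},
    {"offset":[-0.1,0,0.002],"rot":[0,0,0]},
    {"offset":[-0.15,0,0.003],"rot":[0,0,0]},
    {"offset":[-0.19,0,0.004],"rot":[0,0,0]},
    {"offset":[-0.19,0,0.004],"rot":[0,0,0]},
    {"offset":[-0.19,0,-0.02],"rot":[0,0,0]},
    {"offset":[-0.19,0,-0.3],"rot":[0,0,0]},
    {"offset":[-0.19,0,-0.6],"rot":[0,0,0]},
    {"offset":[-0.19,0,-0.6],"rot":[0,0,0]},
  ],
)

```text
time: 8.93
tool_pos: [0.5559, 0.1207, 0.1328]
eef_rot: [2.114, 2.321, 0.005]
force: [0.9, 0.3, 0.2]
grip_width: 0.003
gripper_force: 0.0
```

step_arm(
  moves=[
    {"offset":[0.5,0,-0.4],"rot":[0,0,0]},
    {"offset":[1,0,-0.8],"rot":[0,0,0]},
    {"offset":[1,0,-1],"rot":[0,0,0]},
  ],
  hand=-1,
)

```text
time: 9.3
tool_pos: [0.545, 0.2228, 0.2316]
eef_rot: [-2.112, -2.325, -0.002]
force: [0.5, -0.4, 0.1]
grip_width: 0.308
gripper_force: 0.0
```

```bash
python3 look.py .072 3
```

```text
scene [558.75 121.45 175.45  56.09 -83.4 ]
top [555.23 120.36 178.58  59.28 -83.66]
t 9.4 tcp [0.55 0.22 0.23] yaw 5.42 z [ 0.  0. -1.] F [ 0.47 -0.52  0.06] w 0.3998606053042502 0.0
offset [-0.17 -0.48  1.62] rotz -0.01
```

```bash
python3 -c "
from h import *
go((.5645,.0442,.13),6.4)"
```

```text
t 9.4 tcp [0.5459 0.2212 0.2321] yaw 5.42 z [ 0.0026  0.001  -1.    ] F [ 0.47 -0.52  0.06] w 0.3998606053042502 0.0
offset [-1.781  0.015  1.019] rotz -0.034
```

step_arm(
  moves=[
    {"offset":[-0.45,0,0],"rot":[0,0,-0.034]},
    {"offset":[-0.9,0,0],"rot":[0,0,-0.034]},
    {"offset":[-1,0,0],"rot":[0,0,-0.034]},
  ],
)

```text
time: 9.78
tool_pos: [0.5536, 0.1176, 0.2288]
eef_rot: [-2.098, -2.336, 0.004]
force: [-0.8, 0.5, -0.7]
grip_width: 0.723
gripper_force: 0.0
```

step_arm(
  moves=[
    {"offset":[-0.4,0,0.3],"rot":[0,0,0]},
    {"offset":[-0.78,0,0.7],"rot":[0,0,0]},
    {"offset":[-0.78,0,1],"rot":[0,0,0]},
    {"offset":[-0.78,0,1],"rot":[0,0,0]},
  ],
)

```text
time: 10.28
tool_pos: [0.5606, 0.0425, 0.1277]
eef_rot: [-2.094, -2.336, 0.007]
force: [0.4, 0.4, -0.2]
grip_width: 1.0
gripper_force: 0.0
```

```bash
python3 -c "
from h import *
go((.5645,.0442,.051),6.4)
im=robot.camera('scene')
cv2.imwrite('pics/s4.png',cv2.resize(im[160:310,220:420],(800,600))[:,:,::-1])"
```

```text
t 10.28 tcp [0.5606 0.0425 0.1277] yaw 6.24 z [-6.2e-03 -2.0e-04 -1.0e+00] F [ 0.42  0.42 -0.2 ] w 1.0002906313775335 0.0
offset [0.012 0.045 0.767] rotz -0.006
```

View pics/s4.png

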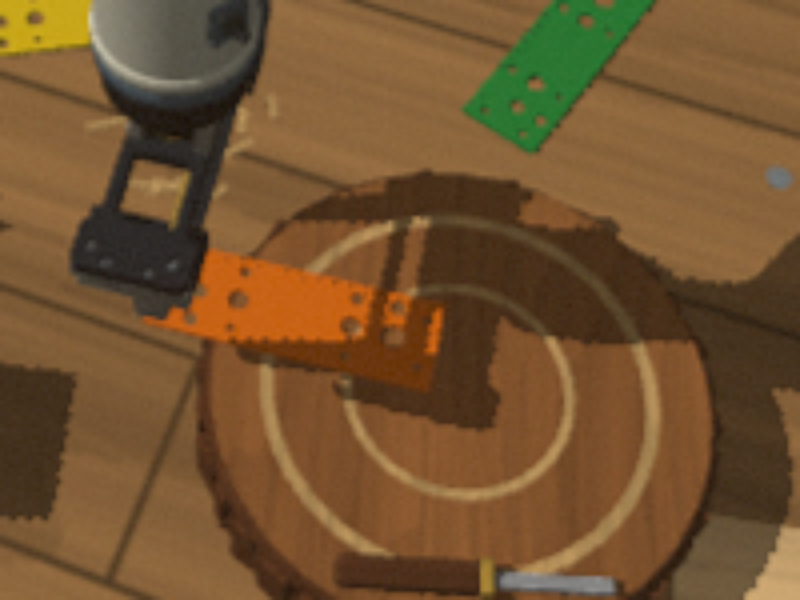

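The open gripper sits over the overhanging end (crop ~170,290), the fingers straddle the two long sides, and the chisel is well away. I descend next.

step_arm(
  moves=[
    {"offset":[0,0.02,0.2],"rot":[0,0,0]},
    {"offset":[0,0.03,0.4],"rot":[0,0,0]},
    {"offset":[0,0.03,0.6],"rot":[0,0,0]},
    {"offset":[0,0.03,0.75],"rot":[0,0,0]},
    {"offset":[0,0.03,0.75],"rot":[0,0,0]},
  ],
)

```text
time: 10.95
tool_pos: [0.5658, 0.0436, 0.0556]
eef_rot: [-2.095, -2.34, 0.001]
force: [-0.6, -1.5, -0.1]
grip_width: 0.996
gripper_force: 0.0
```

```bash
python3 look.py .071 5; python3 -c "
from h import *
go((.5645,.0442,.051),6.4)"
```

```text
scene [562.6   81.06  56.49  35.15   6.91]
top max() iterable argument is empty
t 11.05 tcp [0.57 0.04 0.06] yaw 6.32 z [ 0.  0. -1.] F [0.45 0.42 0.79] w 1.0018787828145164 0.0
offset [ 1.63 -0.49 -0.14] rotz 0.022
t 11.05 tcp [0.5666 0.0434 0.0566] yaw 6.32 z [ 8.e-04  1.e-04 -1.e+00] F [0.45 0.42 0.79] w 1.0018787828145164 0.0
offset [ 0.01  -0.02   0.056] rotz -0.003
```

step_arm(
  moves=[
    {"offset":[0,-0.02,0.05],"rot":[0,0,0]},
    {"offset":[0,-0.02,0.05],"rot":[0,0,0]},
  ],
)

```text
time: 11.3
tool_pos: [0.5639, 0.0429, 0.051]
eef_rot: [-2.096, -2.34, 0.0]
force: [0.7, 0.1, -0.7]
grip_width: 0.998
gripper_force: 0.0
```

step_arm(
  moves=[
    {"offset":[0,0,0],"rot":[0,0,0]},
    {"offset":[0,0,0],"rot":[0,0,0]},
    {"offset":[0,0,0],"rot":[0,0,0]},
    {"offset":[0,0,0],"rot":[0,0,0]},
    {"offset":[0,0,0],"rot":[0,0,0]},
    {"offset":[0,0,0],"rot":[0,0,0]},
  ],
  hand=1,
  squeeze=25,
)

```text
time: 12.05
tool_pos: [0.5641, 0.043, 0.0509]
eef_rot: [2.096, 2.34, 0.0]
force: [0.3, -0.2, 1.7]
grip_width: 0.64
gripper_force: 25.0
```

step_arm(
  moves=[
    {"offset":[0,0,-0.05],"rot":[0,0,0]},
    {"offset":[0,0,-0.15],"rot":[0,0,0]},
    {"offset":[0,0,-0.3],"rot":[0,0,0]},
    {"offset":[0,0,-0.5],"rot":[0,0,0]},
    {"offset":[0,0,-0.7],"rot":[0,0,0]},
    {"offset":[0,0,-0.7],"rot":[0,0,0]},
  ],
)

```text
time: 12.8
tool_pos: [0.5655, 0.0431, 0.1232]
eef_rot: [2.094, 2.338, 0.004]
force: [-0.2, -0.1, -1.4]
grip_width: 0.643
gripper_force: 25.0
```

```bash
python3 look.py .141 6; python3 - <<'E'
import cv2
im=cv2.imread("pics/scene6.png"); cv2.imwrite("pics/c6.png",cv2.resize(im[140:290,210:410],(800,600)))
E
```

```text
scene [563.68 192.24  36.42  32.07 -84.16]
top max() iterable argument is empty
t 12.9 tcp [0.56 0.04 0.12] yaw 6.3 z [ 0.  0. -1.] F [ 0.66  0.3  -0.99] w 0.6449948872830812 24.985342025756836
offset [ 1.63 -0.47  0.51] rotz 0.021
```

View pics/c6.png

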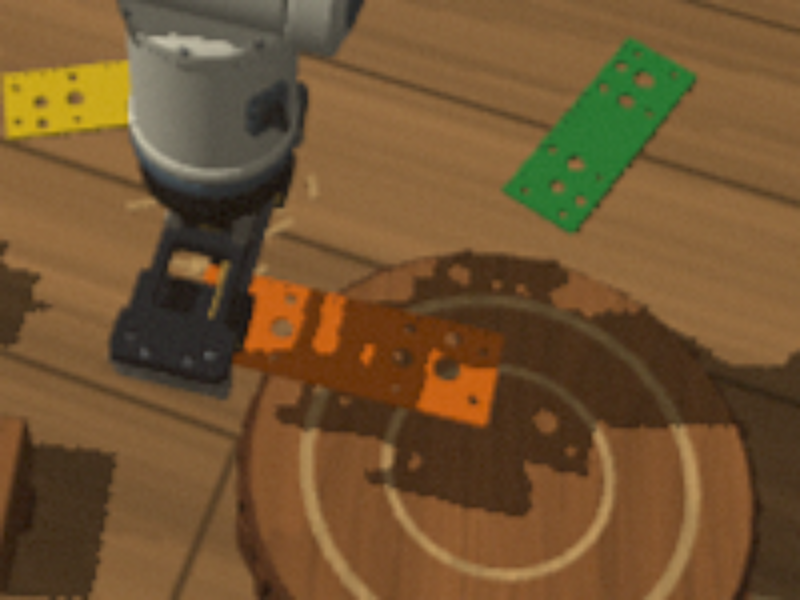

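Template held at its end and lifted clear: it runs from the gripper (crop ~250,310) to its far end (500,380), and no longer touches the stump. Carrying to the stand.

step_arm(
  moves=[
    {"offset":[-0.2,-0.02,0],"rot":[0,0,0]},
    {"offset":[-0.5,-0.05,0],"rot":[0,0,0]},
    {"offset":[-0.8,-0.07,0],"rot":[0,0,0]},
    {"offset":[-1,-0.09,0],"rot":[0,0,0]},
  ],
)

```text
time: 13.4
tool_pos: [0.5655, -0.0595, 0.1202]
eef_rot: [-2.097, -2.338, 0.001]
force: [0.6, 0.2, -0.2]
grip_width: 0.644
gripper_force: 25.0
```

step_arm(
  moves=[
    {"offset":[-0.3,-0.02,0],"rot":[0,0,0]},
    {"offset":[-0.6,-0.05,0],"rot":[0,0,0]},
    {"offset":[-0.8,-0.07,0],"rot":[0,0,0]},
    {"offset":[-1,-0.09,0],"rot":[0,0,0]},
  ],
)

```text
time: 13.9
tool_pos: [0.5679, -0.1588, 0.1206]
eef_rot: [-2.096, -2.34, 0.0]
force: [0.1, 0.2, -0.9]
grip_width: 0.641
gripper_force: 25.0
```

step_arm(
  moves=[
    {"offset":[-0.3,-0.02,0],"rot":[0,0,-0.02]},
    {"offset":[-0.6,-0.05,0],"rot":[0,0,-0.05]},
    {"offset":[-0.8,-0.07,0],"rot":[0,0,-0.08]},
    {"offset":[-1,-0.09,0],"rot":[0,0,-0.08]},
    {"offset":[-1,-0.09,0],"rot":[0,0,-0.08]},
  ],
)

```text
time: 14.52
tool_pos: [0.5701, -0.2594, 0.1208]
eef_rot: [2.051, 2.38, 0.0]
force: [0.0, 0.5, -0.5]
grip_width: 0.646
gripper_force: 25.0
```

```bash
python3 look.py .140 7;  python3 - <<'E'
from h import *
go((.5728,-.2641,.08),8.7)
a=cv2.imread("pics/scene7.png")[120:270,100:300];b=cv2.imread("pics/top7.png")[110:230,260:420]
cv2.imwrite("pics/c7.png",np.hstack([cv2.resize(a,(400,300)),cv2.resize(b,(400,300))]))
E
```

```text
scene [ 562.12 -236.21   60.46   51.91  -70.15]
top [ 563.94 -232.32   55.51   53.07    8.25]
t 14.62 tcp [ 0.57 -0.26  0.12] yaw 8.56 z [-0.  0. -1.] F [-0.44 -0.25 -0.93] w 0.643768562130537 24.98547524213791
offset [ 4.63 -0.01  0.51] rotz 0.1
t 14.62 tcp [ 0.57   -0.2579  0.1207] yaw 8.56 z [-3.e-04  5.e-04 -1.e+00] F [-0.44 -0.25 -0.93] w 0.643768562130537 24.98547524213791
offset [-0.066  0.018  0.407] rotz -0.005
```

View pics/c7.png

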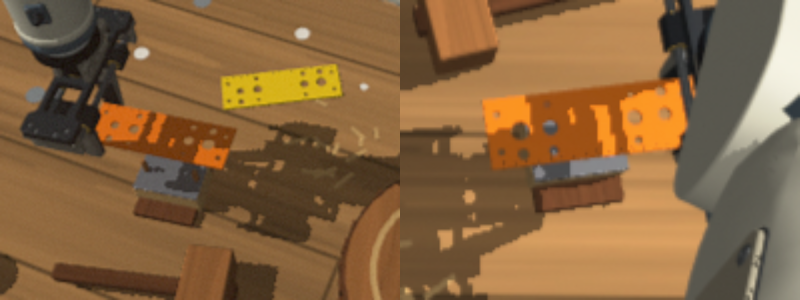

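step_arm(
  moves=[
    {"offset":[-0.03,0.01,0.1],"rot":[0,0,0]},
    {"offset":[-0.06,0.02,0.25],"rot":[0,0,0]},
    {"offset":[-0.06,0.02,0.4],"rot":[0,0,0]},
    {"offset":[-0.06,0.02,0.55],"rot":[0,0,0]},
    {"offset":[-0.06,0.02,0.6],"rot":[0,0,0]},
    {"offset":[-0.06,0.02,0.6],"rot":[0,0,0]},
    {"offset":[-0.06,0.02,0.6],"rot":[0,0,0]},
  ],
)

```text
time: 15.5
tool_pos: [0.5734, -0.264, 0.0614]
eef_rot: [2.048, 2.381, 0.0]
force: [-0.3, 1.0, 0.6]
grip_width: 0.643
gripper_force: 25.0
```

```bash
cat > m.py <<'E'
from h import *
import sys
np.set_printoptions(precision=4,suppress=True)
tag,z=sys.argv[1],float(sys.argv[2]); q={}
for n,b in(("scene",(120,150,230,215)),("top",(280,130,390,195))):
    im=robot.camera(n); cv2.imwrite(f"pics/{n}{tag}.png",im[:,:,::-1])
    c,m=blob(im,(5,205,60),(17,255,255),b)
    print(n,rect(n,c,z)); P=plane(n,c,z)[:,:2]
    e=np.array([np.cos(np.radians(-81.3)),np.sin(np.radians(-81.3))]); f=np.array([-e[1],e[0]])
    # far corners (free end, +y): extremes along -e +-f
    q[n]=[c[np.argmax(P@(-e)+s*P@f)] for s in(-1,1)]
    print("far end corners on plane",plane(n,q[n],z)[:,:2].ravel())
print("tri",tri(q["scene"],q["top"]))
go((.5728,-.2641,.08),8.7)
a=cv2.imread(f"pics/scene{tag}.png")[160:235,130:230];b=cv2.imread(f"pics/top{tag}.png")[130:205,280:380]
cv2.imwrite(f"pics/c{tag}.png",np.hstack([cv2.resize(a,(400,300),interpolation=0),cv2.resize(b,(400,300),interpolation=0)]))
E
python3 m.py 8 .083
```

```text
scene [ 565.3706 -183.9648  178.8781   60.1564  -82.1893]
far end corners on plane [ 0.5254 -0.1025  0.5763 -0.0929]
top [ 560.6279 -179.7719  166.5582   59.4622  -82.23  ]
far end corners on plane [ 0.5213 -0.1037  0.5783 -0.0949]
tri [[ 0.5224 -0.1044  0.0772  0.0003]
 [ 0.5774 -0.0936  0.0848  0.0025]]
t 15.6 tcp [ 0.5734 -0.2641  0.0615] yaw 8.59 z [ 0.0009 -0.0005 -1.    ] F [-0.49 -0.05 -0.6 ] w 0.6440861488971173 24.98556911945343
offset [ 0.    -0.006 -0.185] rotz -0.004
```

View pics/c8.png

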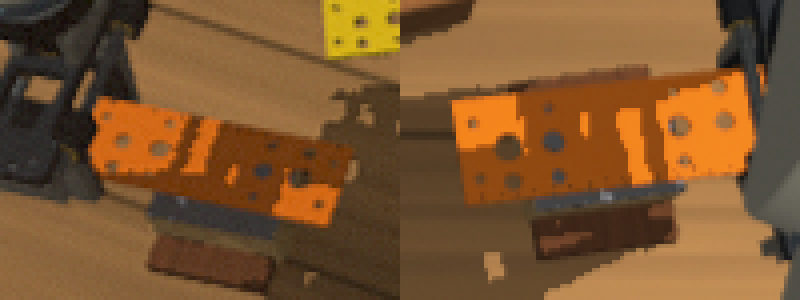

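```bash
cat > holes.py <<'E'
from h import *
import sys
np.set_printoptions(precision=4,suppress=True)
tag=sys.argv[1]
tips={"scene":np.array([[196.9,206.3],[171.5,201.4]]),"top":np.array([[316.9,167.8],[347.8,163.4]])}
T=tri(tips["scene"],tips["top"]); print("peg tips far,near (want z .063):",T, "dist",np.linalg.norm(T[0]-T[1]))
z=float(sys.argv[2])
g={"scene":[[195.75,202.5],[170.7,196.7]],"top":[[318,165.3],[350,161.3]]}
if len(sys.argv)>3: g=eval(sys.argv[3])
H={}
for n in g:
    im=cv2.imread(f"pics/{n}{tag}.png")[:,:,::-1]; s=cv2.cvtColor(np.ascontiguousarray(im),cv2.COLOR_RGB2HSV)[...,1].astype(float)
    H[n]=[]
    for p in g[n]:
        x,y=int(round(p[0])),int(round(p[1])); w=s[y-4:y+5,x-4:x+5]; wt=np.clip(225-w,0,None); wt[wt<25]=0
        k,l,st,ce=cv2.connectedComponentsWithStats((wt>0).astype(np.uint8))
        i=min(range(1,k),key=lambda i:np.hypot(*(ce[i]-4))-.05*st[i,4]); yy,xx=np.nonzero(l==i); ww=wt[yy,xx]
        H[n].append([x-4+(xx*ww).sum()/ww.sum(),y-4+(yy*ww).sum()/ww.sum()]); print(n,H[n][-1],len(ww))
    A=plane(n,H[n],z)[:,:2]; B=plane(n,tips[n],.060)[:,:2]
    print(n,"hole-peg mm (far,near)",1e3*(A-B).ravel(),"hole span",1e3*np.linalg.norm(A[0]-A[1]),"peg span",1e3*np.linalg.norm(B[0]-B[1]))
Q=tri(H["scene"],H["top"]); print("holes",Q,"diff",1e3*(Q-T)[:,:3],"span",np.linalg.norm(Q[0]-Q[1]))
E
python3 holes.py 8 .0825
```

```text
peg tips far,near (want z .063): [[ 0.5559 -0.1526  0.0517  0.0017]
 [ 0.5672 -0.2245  0.0514  0.0025]] dist 0.07283344851104671
scene [np.float64(195.28170250109696), np.float64(202.3295304958315)] 18
scene [np.float64(169.72585365853658), np.float64(196.89073170731706)] 15
scene hole-peg mm (far,near) [ 1.1158 -0.388  -0.5058 -0.2998] hole span 71.26297860329629 peg span 71.58787887153103
top [np.float64(317.98054862842895), np.float64(164.93990024937656)] 28
top [np.float64(348.9854124748491), np.float64(161.12525150905432)] 24
top hole-peg mm (far,near) [1.8539 1.0406 0.2651 2.5126] hole span 70.79175568290766 peg span 72.48015690788544
holes [[ 0.5576 -0.1518  0.076   0.0006]
 [ 0.5674 -0.2226  0.0762  0.0002]] diff [[ 1.7308  0.7869 24.2726]
 [ 0.2293  1.9325 24.8434]] span 0.07147810516659871
```

step_arm(
  moves=[
    {"offset":[-0.011,0.004,0.03],"rot":[0,0,-0.036]},
    {"offset":[-0.011,0.004,0.08],"rot":[0,0,-0.036]},
    {"offset":[-0.011,0.004,0.13],"rot":[0,0,-0.036]},
    {"offset":[-0.011,0.004,0.13],"rot":[0,0,-0.036]},
    {"offset":[-0.011,0.004,0.13],"rot":[0,0,-0.036]},
  ],
)

```text
time: 16.23
tool_pos: [0.5736, -0.2648, 0.0478]
eef_rot: [-2.027, -2.4, 0.0]
force: [-0.3, -0.0, -0.9]
grip_width: 0.645
gripper_force: 25.0
```

```bash
python3 m.py 9 .070; python3 holes.py 9 .0695 "{'scene':[[196,204],[170.5,199]],'top':[[317.5,165.7],[348,161.7]]}"; python3 - <<'E'
import cv2,numpy as np
a=cv2.imread("pics/scene9.png")[170:230,140:220];b=cv2.imread("pics/top9.png")[140:200,290:370]
cv2.imwrite("pics/d9.png",np.hstack([cv2.resize(a,(400,300),interpolation=0),cv2.resize(b,(400,300),interpolation=0)]))
E
```

```text
scene [ 564.4943 -185.0886  178.5889   60.0034  -80.9447]
far end corners on plane [ 0.5216 -0.1058  0.5695 -0.095 ]
top [ 558.3636 -180.9032  167.0497   60.4599  -81.4355]
far end corners on plane [ 0.5191 -0.105   0.5745 -0.0962]
tri [[ 0.5199 -0.1061  0.0669  0.0016]
 [ 0.5726 -0.0943  0.076   0.0027]]
t 16.32 tcp [ 0.5737 -0.2649  0.048 ] yaw 9.62 z [ 0.0002 -0.0001 -1.    ] F [ 0.3  -0.35 -1.01] w 0.6459431312708865 24.985463619232178
offset [ 0.009 -0.008 -0.32 ] rotz 0.032
peg tips far,near (want z .063): [[ 0.5559 -0.1526  0.0517  0.0017]
 [ 0.5672 -0.2245  0.0514  0.0025]] dist 0.07283344851104671
scene [np.float64(195.88751238850347), np.float64(204.00346878097125)] 21
scene [np.float64(170.53725078698847), np.float64(199.1846799580273)] 14
scene hole-peg mm (far,near) [-0.9555 -1.877  -0.9099 -1.1801] hole span 70.90704269081581 peg span 71.58787887153103
top [np.float64(317.75663990117357), np.float64(166.90549722050648)] 27
top [np.float64(348.2300884955752), np.float64(162.51201011378004)] 22
top hole-peg mm (far,near) [ 0.1059 -0.4802 -0.028   1.2098] hole span 70.78998387706417 peg span 72.48015690788544
holes [[ 0.5558 -0.1532  0.0633  0.0008]
 [ 0.567  -0.2237  0.0631  0.0006]] diff [[-0.1442 -0.6122 11.5951]
 [-0.1436  0.8187 11.7295]] span 0.07141595332314445
```

View pics/d9.png

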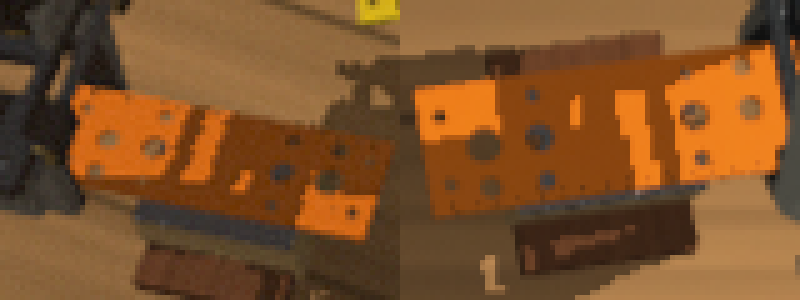

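Both holes now sit over the pegs: the peg brown shows in the near hole in the top crop at (693,115), and the far hole is at (540,137). Measured offsets are under about 1 mm, so I lower in steps and watch the force.

step_arm(
  moves=[
    {"offset":[0,0,0.02],"rot":[0,0,0]},
    {"offset":[0,0,0.04],"rot":[0,0,0]},
    {"offset":[0,0,0.06],"rot":[0,0,0]},
    {"offset":[0,0,0.06],"rot":[0,0,0]},
  ],
)

```text
time: 16.82
tool_pos: [0.5734, -0.2648, 0.0416]
eef_rot: [-2.027, -2.4, 0.0]
force: [-0.9, -0.1, -0.5]
grip_width: 0.643
gripper_force: 25.0
```

step_arm(
  moves=[
    {"offset":[0,0,0.02],"rot":[0,0,0]},
    {"offset":[0,0,0.04],"rot":[0,0,0]},
    {"offset":[0,0,0.04],"rot":[0,0,0]},
  ],
)

```text
time: 17.2
tool_pos: [0.5735, -0.2648, 0.0376]
eef_rot: [-2.027, -2.4, 0.0]
force: [0.8, 0.3, 0.2]
grip_width: 0.647
gripper_force: 25.0
```

```bash
python3 m.py 10 .061;  python3 - <<'E'
import cv2,numpy as np
a=cv2.imread("pics/scene10.png")[170:230,140:220];b=cv2.imread("pics/top10.png")[140:200,290:370]
cv2.imwrite("pics/d10.png",np.hstack([cv2.resize(a,(400,300),interpolation=0),cv2.resize(b,(400,300),interpolation=0)]))
E
```

```text
scene [ 564.8098 -184.2033  178.6526   59.7692  -80.9356]
far end corners on plane [ 0.5218 -0.1038  0.5645 -0.0956]
top [ 559.0023 -180.6506  165.8258   59.2648  -81.1097]
far end corners on plane [ 0.5183 -0.1037  0.5742 -0.0947]
tri [[ 0.5193 -0.1048  0.0564  0.0013]
 [ 0.5707 -0.0923  0.0741  0.0024]]
t 17.3 tcp [ 0.5736 -0.2649  0.0379] yaw 9.62 z [-0. -0. -1.] F [0.5  0.76 0.52] w 0.6400118838112423 24.985386729240417
offset [ 0.009 -0.007 -0.421] rotz 0.032
```

View pics/d10.png

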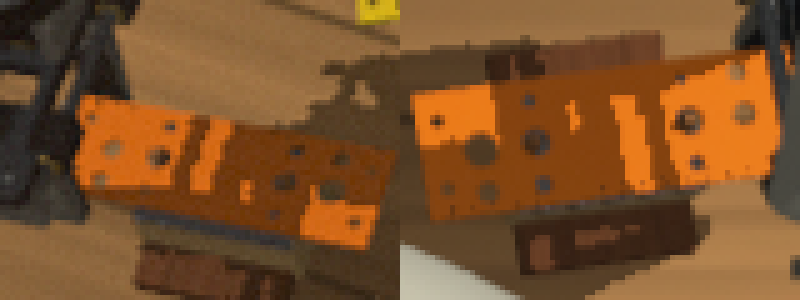

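The pegs show inside both holes (top crop 687,120 and 537,140; scene crop 158,157 and 285,182) and there is no contact force. I continue down.

step_arm(
  moves=[
    {"offset":[0,0,0.02],"rot":[0,0,0]},
    {"offset":[0,0,0.04],"rot":[0,0,0]},
    {"offset":[0,0,0.06],"rot":[0,0,0]},
    {"offset":[0,0,0.06],"rot":[0,0,0]},
  ],
)

```text
time: 17.8
tool_pos: [0.5735, -0.2648, 0.0316]
eef_rot: [-2.027, -2.4, 0.0]
force: [-0.1, 0.1, -1.0]
grip_width: 0.643
gripper_force: 25.0
```

step_arm(
  moves=[
    {"offset":[0,0,0.02],"rot":[0,0,0]},
    {"offset":[0,0,0.04],"rot":[0,0,0]},
    {"offset":[0,0,0.06],"rot":[0,0,0]},
    {"offset":[0,0,0.06],"rot":[0,0,0]},
  ],
)

```text
time: 18.3
tool_pos: [0.5735, -0.2648, 0.0257]
eef_rot: [-2.027, -2.4, 0.0]
force: [0.5, -0.3, -0.8]
grip_width: 0.645
gripper_force: 25.0
```

step_arm(
  moves=[
    {"offset":[0,0,0.01],"rot":[0,0,0]},
    {"offset":[0,0,0.02],"rot":[0,0,0]},
    {"offset":[0,0,0.02],"rot":[0,0,0]},
  ],
)

```text
time: 18.68
tool_pos: [0.5735, -0.2648, 0.0238]
eef_rot: [-2.027, -2.4, 0.0]
force: [-0.6, -0.0, -0.9]
grip_width: 0.642
gripper_force: 25.0
```

step_arm(
  moves=[
    {"offset":[0,0,0.01],"rot":[0,0,0]},
    {"offset":[0,0,0.01],"rot":[0,0,0]},
  ],
)

```text
time: 18.92
tool_pos: [0.5737, -0.2649, 0.0229]
eef_rot: [2.027, 2.4, 0.0]
force: [-0.7, 0.8, 0.1]
grip_width: 0.64
gripper_force: 25.0
```

step_arm(
  moves=[
    {"offset":[0,0,0.01],"rot":[0,0,0]},
    {"offset":[0,0,0.01],"rot":[0,0,0]},
  ],
)

```text
time: 19.18
tool_pos: [0.5737, -0.2649, 0.0221]
eef_rot: [2.027, 2.4, 0.0]
force: [-1.4, -1.3, 3.4]
grip_width: 0.647
gripper_force: 25.0
```

step_arm(
  moves=[
    {"offset":[0,0,0],"rot":[0,0,0]},
    {"offset":[0,0,0],"rot":[0,0,0]},
    {"offset":[0,0,0],"rot":[0,0,0]},
    {"offset":[0,0,0],"rot":[0,0,0]},
    {"offset":[0,0,0],"rot":[0,0,0]},
  ],
  hand=-0.8,
)

```text
time: 19.8
tool_pos: [0.5736, -0.2649, 0.0219]
eef_rot: [-2.027, -2.4, -0.0]
force: [0.3, -0.8, 0.8]
grip_width: 0.901
gripper_force: 0.0
```

```bash
python3 m.py 11 .042
```

```text
scene [ 562.2888 -185.6729  177.8807   60.8079  -81.0899]
far end corners on plane [ 0.5199 -0.1038  0.5539 -0.097 ]
top [ 559.7065 -180.9559  165.7981   60.2756  -81.6045]
far end corners on plane [ 0.5571 -0.0988  0.5762 -0.0965]
tri [[ 0.5454 -0.0905  0.0918  0.0073]
 [ 0.5682 -0.0905  0.0715  0.0068]]
t 19.9 tcp [ 0.5736 -0.2648  0.0219] yaw 9.62 z [ 0.  0. -1.] F [-0.43 -0.62 -0.15] w 0.8976925372992405 0.0
offset [ 0.009 -0.007 -0.581] rotz 0.032
```

Released. I retreat straight up, then look once more.

step_arm(
  moves=[
    {"offset":[0,0,-0.1],"rot":[0,0,0]},
    {"offset":[0,0,-0.3],"rot":[0,0,0]},
    {"offset":[0,0,-0.6],"rot":[0,0,0]},
    {"offset":[0,0,-1],"rot":[0,0,0]},
    {"offset":[0,0,-1],"rot":[0,0,0]},
  ],
)

```text
time: 20.52
tool_pos: [0.5761, -0.266, 0.1268]
eef_rot: [2.023, 2.395, 0.003]
force: [-1.4, 0.1, 0.3]
grip_width: 0.897
gripper_force: 0.0
```

step_arm(
  moves=[
    {"offset":[-0.5,-0.5,-0.3],"rot":[0,0,0]},
    {"offset":[-0.8,-1,-0.6],"rot":[0,0,0]},
    {"offset":[-0.8,-1,-0.6],"rot":[0,0,0]},
    {"offset":[-0.8,-1,-0.6],"rot":[0,0,0]},
  ],
)

```text
time: 21.02
tool_pos: [0.4881, -0.3609, 0.1823]
eef_rot: [2.029, 2.397, 0.001]
force: [-0.1, 1.2, -0.7]
grip_width: 0.906
gripper_force: 0.0
```

```bash
python3 m.py 12 .042
```

```text
scene [ 561.8544 -186.563   180.2441   59.9943  -80.0235]
far end corners on plane [ 0.5209 -0.1064  0.5539 -0.097 ]
top [ 560.3586 -187.4137  178.98     60.505   -80.963 ]
far end corners on plane [ 0.5191 -0.1034  0.5738 -0.0965]
tri [[ 0.5199 -0.1051  0.0409  0.0034]
 [ 0.5667 -0.0912  0.0684  0.006 ]]
t 21.12 tcp [ 0.4887 -0.3595  0.1811] yaw 9.63 z [-0.0005  0.001  -1.    ] F [-0.43  0.33 -0.62] w 0.9014159648814194 0.0
offset [0.798 0.989 1.012] rotz 0.032
```

View pics/c12.png

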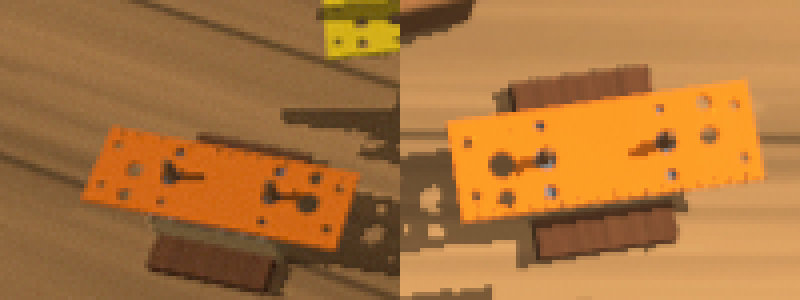

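The template lies flat on the stand. Both pegs come up through its holes (top crop 545,157 and 665,143), and its centre is within about 1 mm of the stand's, in line with it.

```bash
python3 -c "
from plant import robot
print(robot.hand_in())"
```

```text
the job is handed in; nothing more can be done
None
```

I put the orange template back on the stand: it lies flat with both holes over the pegs, released with the arm clear, and I handed the job in at about 21 s, but no verdict came back.

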